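Tuck a cover strip under the lapped leaf of a fit gauge and hold it flat

TASK

Check the fit of the cover strip: pick it up by its yellow grip bar, lay it on the grey fixture and slide its plain front edge under the blue lapped leaf, without lifting the leaf, until it is fully home against the stop. Then press the strip down flat on the bed against the orange sprung pad, and finish while still holding it there pressed flat with the fingers. Leave the other things on the trolley where they are.

Things in the scene. Friction and masses are not known exactly. Their poses are not given: they have to be found in the camera images.
- strip_grip (a point): centre of the upright yellow grip bar of the loose cover strip; bar 12 mm thick (x), 60 mm long (y), 38 mm high (z), standing on the plate from 4 to 42 mm above its underside. +x points from the bar to the plain front edge, z up
- strip_edge (a point): middle of the strip's plain front edge, at its underside: 84 mm ahead (+x) of the bar's centre and 23 mm below it, same axes. The strip is a bright metal plate 100 mm (x) by 80 mm (y) by 4 mm thick, lying flat, about 0.3 kg; the bar's centre is 34 mm behind the plate's centre, on its centre line
- stop (a point): middle of the stop face's foot on the fixed grey fixture, at the height of the flat bed (25 mm above the table): where strip_edge must end up. +x is the direction of insertion, z up. The bed is 130 mm wide and reaches 175 mm before the stop and 35 mm beyond
- slot_mouth (a point): point on the bed 75 mm before the stop, on the centre line, same axes as stop: mouth of two steel side rails, 10 mm high. They are about 114 mm apart here, narrow to 85 mm at 45 mm before the stop, and run 85 mm apart (2.5 mm clear each side of the strip) to the stop. Only the pad stands in front of the mouth
- leaf_lip (a point): middle of the front lip of the blue leaf, 46 mm before the stop and 18 mm above the bed at rest. The leaf is a 2 mm plate 104 mm wide (0.12 kg, swings freely, hinged across its far end 24 mm beyond the stop). Its flat underside rests 10 mm above the bed from 35 mm before the stop on; its last 11 mm bend up to the lip as a lead-in
- leaf (a joint): hinge angle of the leaf, rad: 0 resting (closed), grows as its lip lifts (0.1 rad lifts the lip 7 mm)
- pad (a joint): travel of the orange sprung pad, m: 0 fully up, grows as it is pressed down, flush at 0.004. The pad is a smooth hump 18 mm long (x) and 36 mm wide standing 4 mm above the bed, centred 84 mm before the stop, right under the grip bar of a strip that is home. It takes 4 N to start, 7 N to bring flush, and props up the strip's rear unless that is pressed down
- setting_ring: polished steel setting ring, 68 mm across and 22 mm high, bystander; origin at the centre of its underside
- slip_a: copper-coloured packing slip 35 x 12 x 9 mm, bystander; origin under its centre
- slip_b: white packing slip 35 x 12 x 9 mm, bystander; origin under its centre
- jar: amber glass jar 60 mm across and 70 mm high with a black cap, bystander; origin at the centre of its underside
- setting_rod: steel setting rod, 70 mm long and 10 mm thick, on a black holder 19 mm high overall, bystander; origin under its centre
Mind the look-alikes: they are no part of the job. There is more than one size of the part that bears strip_grip; the job needs the smallest.

How it is judged (in metres and radians):
On the way, in this order (a step that is already met when the one before it is completed fails the run):
1. the strip is lifted off the table (height (world z) of strip_edge above 0.028 m), for 0.1 s.
2. the strip's front edge is under the leaf, between the rails (x of strip_edge in the frame of stop between -0.035 and 0.003 m and y of strip_edge in the frame of stop between -0.006 and 0.006 m and z of strip_edge in the frame of stop between -0.004 and 0.009 m).
3. the strip's front edge is fully home, within 4 mm of the stop (x of strip_edge in the frame of stop between -0.004 and 0.003 m and y of strip_edge in the frame of stop between -0.006 and 0.006 m and z of strip_edge in the frame of stop between -0.004 and 0.009 m), for 0.1 s.
At the end, for the whole second after the job is handed in: the strip's edge is within 4 mm of the stop, between the rails; the strip lies flat (tilt under 0.025 rad, edge within 2.5 mm of the bed) with the pad pressed over 3 mm; the leaf rests (under 0.04 rad); the fingers still press or hold the strip with over 2 N and it is still (x of strip_edge in the frame of stop between -0.004 and 0.003 m and y of strip_edge in the frame of stop between -0.006 and 0.006 m and z of strip_edge in the frame of stop between -0.004 and 0.0025 m and angle between strip_edge's own z axis and vertical below 0.025 rad and value of joint pad above 0.003 m and value of joint leaf below 0.04 rad and contact force between the fingers and strip above 2 N and linear speed of strip below 0.02 m/s); the arm keeps its last pose, push and grip.
It fails at once if the leaf is lifted (more than 0.1 rad, 7 mm at its lip) (value of joint leaf above 0.1 rad).
It fails at once if another thing on the trolley is moved more than 40 mm (distance of any of setting_ring, slip_a, slip_b, jar, setting_rod from where it was at the start of the episode above 0.04 m).
It also fails if it takes over 38 s, if anything falls off the work surface, if the arm or the gripper's body presses on something with over 40 N, if the wrist force passes 120 N, or if a joint passes its speed limit or range.

ROBOT

A 7-joint arm with a two-finger parallel gripper is mounted at the origin on the work surface. World frame = base frame: x ahead of the robot, y to its left, z up, the work surface at z = 0. Lengths are in mm, angles in rad, forces in N, time in s.
With the tool pointing down it reaches from about 375 to 925 mm from the base axis. Payload 3.1 kg.
Tool frame: the origin (TCP) lies at the very end of the fingers, on their centre line; the grasp point (between the pads) lies 19 mm behind it; z points along the fingers, y is the direction in which the jaws open and shut (so a half turn about z gives the same grasp; the last joint's range is limited). The gripper opens to 85 mm and grips with 20 to 120 N. Pads are 22 mm wide; open, the fingers measure 114 mm over their backs; the gripper's body (76 mm by 85 mm) begins 54 mm behind the grasp point. The pads swing forward as they close: fully open they stand 13 mm farther back than shut.
Start: joints at [-1.325, 0.383, 0.044, 1.598, -0.018, 1.161, -0.05], TCP at [219.071, 611.973, 231.269] pointing down, gripper open.
Joint ranges: [-2.61, 2.61], [-0.41, 2.15], [-1.48, 1.57], [0, 2.5], [-1.57, 4.71], [0.05, 1.97], [-2.85, 2.85]. Speed limits (rad/s): [2.79, 2.79, 3.14, 3.14, 3.14, 3.14, 3.14].

INTERFACE

Orientations are given as a rotation vector (axis times angle).
In Python, from rig import telemetry, cams, job gives the robot as it stands.
- The arm moves only by the tool send_rows, never from a script. Its argument "series" is a list of rows, each a list of 7 numbers: the shift along the tool's x, y, z in cm, then the turn, a rotation vector about the tool's x, y, z in degrees, then the closure, from 0 (fully open) to 1 (shut). In form: [[x, y, z, wx, wy, wz, claw], ...]. A call has 1 to 20 rows; each row is the pose to reach, as a shift and turn from the pose measured when the call began, along the tool's axes at that moment; what a row does not reach only later rows make up. A row lasts 1/8 s, in which the tool goes at most 62.5 mm and 10.7 degrees, less where a joint would pass 70% of its speed; a pose out of reach is approached as far as the arm can. A call with a gripper value outside its range is refused whole. The fingers move at their own pace and stop on an object; "squeeze" is the grip in N (left out, the last holds). Time passes only in rows, so rows that repeat a pose let the fingers close. It gives the time, the measured TCP pose, the force and the opening at its end, in the units of the state.
- telemetry.get_obs(): the state, without advancing time (a new reading comes with each control period).
- cams.grab_frame(name): name is "side" or "top"; returns (picture, depth): 400x640x3 uint8, red, green, blue; 400x640 float32, mm along the optical axis (not along the pixel's ray), 0 where there is no reading.
- cams.get_calibration(name): a dict with "fx", "fy", "cx", "cy" (pixels), "k1" (the pictures are not rectified: a ray, as slopes to the right and down, at radius r is drawn at 1 + k1 r^2 times it, then the intrinsics apply), "xyz" and "rotation" of the camera in the world. Camera axes: x right, y down, z forward; pixel columns grow to the right and rows downward; lengths in mm; the calibration is good to about 2 mm. A picture is of the moment at which its call begins. get_calibration takes no time and is no camera call.
- job.finish_job(): hands the job in, once; it reports no verdict.
The state is a dict: "t": time; "qpos": joint angles; "qd": joint speeds; "joint_torque": joint torques, N m; "position": TCP position; "orientation": TCP orientation; "contact_force": force on the tool from outside, world axes, zero at the start; "ft_torque": the same for the moment, N m; "gripper_width": finger opening in mm.
Only numpy, scipy, OpenCV 4.12 (cv2) and the standard library are available. Lean on these libraries where they do the work, as an engineer would, in place of code of your own. Each camera call takes 0.05 s, during which the arm holds its last target.

## Working session

There is one attempt and no reset: what is moved stays moved. The work goes in short steps, Python scripts to look and compute and a tool call to move; the robot and the scene stay as the last step left them, time stands still between calls to the robot, and variables do not carry over. Pictures are saved under pics/ and viewed, and the job is handed in when it is done.

Besides the shell and the picture viewer there is one more tool, called after "Call:" by a JSON object that holds its "op" and its "data", one argument or row to a line. send_rows: Moves the arm, as the interface text tells. Its arguments: {"type":"object","properties":{"series":{"type":"array","items":{"type":"array","items":{"type":"number"}}},"squeeze":{"type":"number"}},"required":["series"]}

```bash
ls; mkdir -p pics; cat > h.py <<'E'
import numpy as np, cv2
from scipy.spatial.transform import Rotation as R
from rig import telemetry, cams, job
def rot(c):
    r=np.array(c["rotation"],float)
    return r if r.shape==(3,3) else R.from_rotvec(r).as_matrix()
def und(c,u,v):
    K=np.array([[c["fx"],0,c["cx"]],[0,c["fy"],c["cy"]],[0,0,1.]])
    p=cv2.undistortPoints(np.array([[[u,v]]],float),K,np.array([c["k1"],0,0,0.]))[0,0]
    return p
def px(c,u,v,d):
    p=und(c,u,v); return rot(c)@np.array([p[0]*d,p[1]*d,d])+np.array(c["xyz"])
def onz(c,u,v,z):
    p=und(c,u,v); r=rot(c)@np.array([p[0],p[1],1]); o=np.array(c["xyz"]); return o+r*(z-o[2])/r[2]
def proj(c,P):
    q=rot(c).T@(np.array(P,float)-np.array(c["xyz"])); a=q[:2]/q[2]; s=1+c["k1"]*(a@a)
    return np.array([c["fx"]*a[0]*s+c["cx"],c["fy"]*a[1]*s+c["cy"]])
E
python3 - <<'E'
from h import *
print(telemetry.get_obs())
for n in("side","top"):
    print(cams.get_calibration(n))
    im,d=cams.grab_frame(n); np.savez(f"{n}0.npz",im=im,d=d)
    cv2.imwrite(f"pics/{n}0.png",im[:,:,::-1])
E
```

```text
pics
{'t': 0.0, 'qpos': array([-1.32480209,  0.3838505 ,  0.04380639,  1.59957328, -0.01791337,
        1.16118358, -0.04988844]), 'qd': array([-7.73744340e-04, -1.15340198e-03, -8.01988650e-05, -9.84650244e-04,
        8.47344326e-04,  3.35528322e-04,  1.95699067e-05]), 'joint_torque': array([-7.32502103e-04, -4.33464468e+01,  1.02403075e+00, -2.49519485e+01,
        1.05473661e-02,  1.12622840e-02,  1.45805808e-05]), 'position': array([218.75919901, 611.08561614, 229.87702069]), 'orientation': array([-0.53714542, -3.09499334,  0.00408647]), 'contact_force': array([ 0.88828348, -0.29711163,  0.3918663 ]), 'ft_torque': array([-0.05860127, -0.01065567,  0.06476771]), 'gripper_width': 85.73730356167047}
{'fx': 400.4080965325946, 'fy': 400.4080965325946, 'cx': 317.8969019413662, 'cy': 201.65370225787288, 'k1': -0.07394738721415763, 'xyz': array([ 311.89828038, -743.1318361 ,  762.59844078]), 'rotation': array([-2.30407542,  0.21884935, -0.09609821])}
{'fx': 428.108643376302, 'fy': 428.108643376302, 'cx': 315.3305331666798, 'cy': 198.88280061940335, 'k1': -0.08118773525767285, 'xyz': array([ 338.79176327,  -10.01466555, 1084.94513449]), 'rotation': array([-2.18018423,  2.13725682, -0.11694753])}
```

View pics/side0.png

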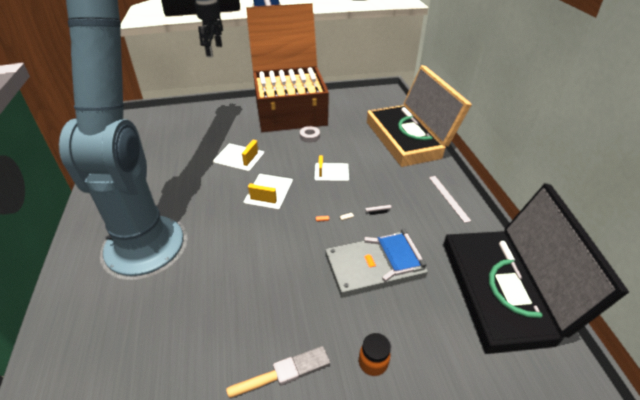

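View pics/top0.png

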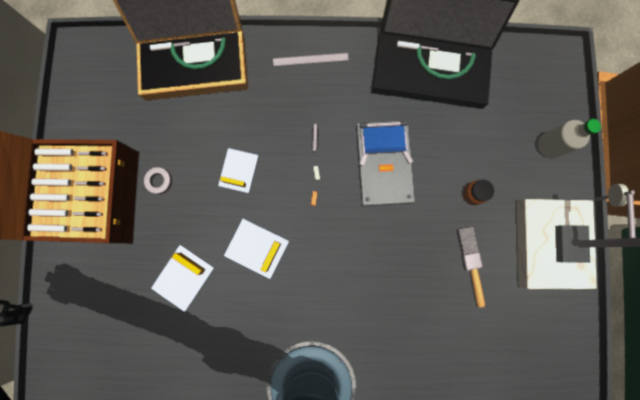

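The side view shows three strips, around (240,155), (268,190) and (332,171), with the fixture at (375,262). In the top view the strips are at (238,170), (257,249) and (183,278), and the first looks smallest. The fixture is at (386,165) with the leaf at its far end. I'll enlarge these areas.

```bash
python3 - <<'E'
import numpy as np,cv2
im=np.load("top0.npz")["im"][:,:,::-1]
def crop(im,x0,y0,w,h,s,fn): cv2.imwrite(fn,cv2.resize(im[y0:y0+h,x0:x0+w],None,fx=s,fy=s,interpolation=cv2.INTER_CUBIC))
crop(im,345,110,80,100,6,"pics/t_fix.png")
crop(im,205,135,70,70,8,"pics/t_strip.png")
im=np.load("side0.npz")["im"][:,:,::-1]
crop(im,310,215,130,90,6,"pics/s_fix.png")
crop(im,300,140,70,50,8,"pics/s_strip.png")
E
```

```text
(no output)
```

View pics/t_fix.png

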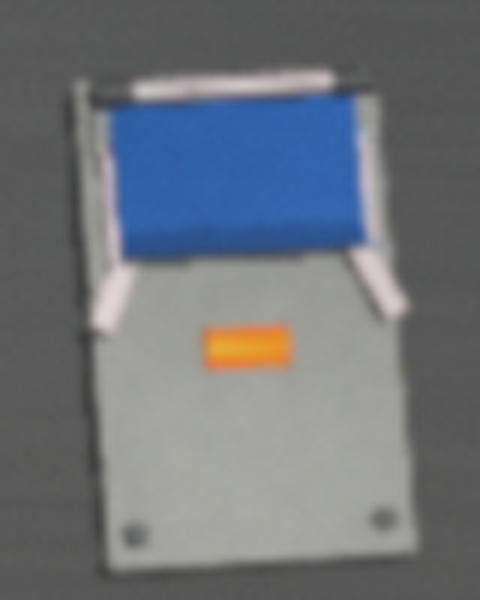

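View pics/t_strip.png

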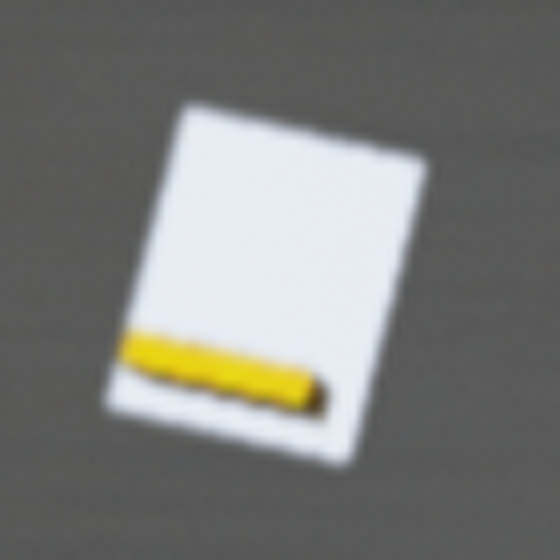

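View pics/s_fix.png

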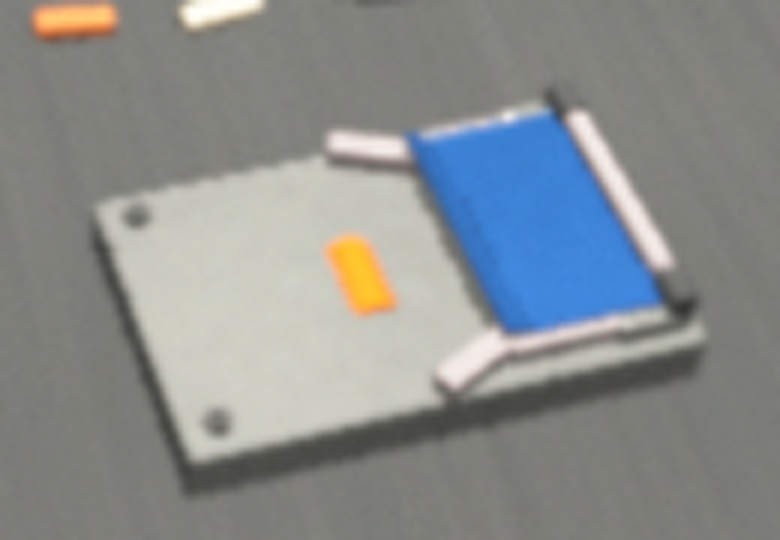

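View pics/s_strip.png

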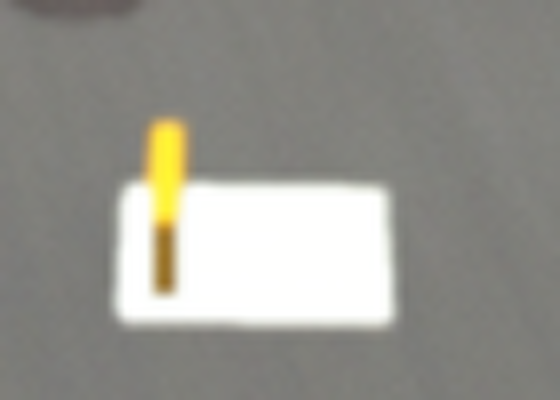

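Smallest strip: plate corners in the enlarged top crop are about (185,103), (428,158), (352,467) and (105,408). Fixture in its top crop: rear bed corners (110,572) and (417,550), pad corners (205,328), (292,325), (290,368), (205,370), leaf lip ends (122,257) and (367,247). I'll fit poses from both cameras.

```bash
cat > fit.py <<'E'
from h import *
from scipy.optimize import least_squares
C={n:cams.get_calibration(n) for n in("side","top")}
def up(p,off,s): return np.array(off)+(np.array(p)+.5)/s-.5
def fit(obs,x0):
    def res(x,per=False):
        r=[]
        for n,uv,P in obs:
            c,s=np.cos(x[2]),np.sin(x[2]); W=[x[0]+c*P[0]-s*P[1],x[1]+s*P[0]+c*P[1],P[2]]
            r.append(proj(C[n],W)-uv)
        return np.array(r) if per else np.ravel(r)
    o=least_squares(res,x0,loss="soft_l1"); return o.x,res(o.x,True)
E
python3 - <<'E'
from fit import *
# strip: origin bar centre; plate x -16..84
pc=[(84,40,4),(84,-40,4),(-16,-40,4),(-16,40,4)]
t=[up(p,(205,135),8) for p in[(185,103),(428,158),(352,467),(105,408)]]
s=[up(p,(300,140),8) for p in[(388,183),(397,325),(118,322),(118,184)]]  # front-left,front-right,rear-right,rear-left
for lab,o in(("top",[("top",a,b) for a,b in zip(t,pc)]),("side",[("side",a,b) for a,b in zip(s,pc)])):
    x,r=fit(o,[400,150,0]); print(lab,x.round(3)); print(r.round(2).tolist())
for n,u in(("top",t),("side",s)):
    P=[onz(C[n],*a,4)[:2] for a in u]; print(n,[round(float(np.linalg.norm(P[i]-P[(i+1)%4])),1) for i in range(4)])
# others plates, sizes
for cs in([(245,220),(288,242),(269,278),(224,255)],[(181,246),(213,270),(185,310),(152,288)]):
    P=[onz(C["top"],*a,4)[:2] for a in cs]; print("other",[round(float(np.linalg.norm(P[i]-P[(i+1)%4])),1) for i in range(4)])
# fixture: origin stop
tf=[((110,572),(-175,65,25)),((417,550),(-175,-65,25)),((205,328),(-75,18,25)),((292,325),(-75,-18,25)),((290,368),(-93,-18,25)),((205,370),(-93,18,25)),((122,257),(-46,52,44)),((367,247),(-46,-52,44))]
sf=[((95,205),(-175,65,25)),((190,465),(-175,-65,25)),((708,335),(35,-65,25)),((330,240),(-93,18,25)),((362,236),(-75,18,25)),((397,307),(-75,-18,25)),((362,315),(-93,-18,25)),((408,135),(-46,52,44)),((505,330),(-46,-52,44))]
T=[("top",up(a,(345,110),6),b) for a,b in tf]; S=[("side",up(a,(310,215),6),b) for a,b in sf]
for l,o in(("top",T),("side",S),("both",T+S)):
    x,r=fit(o,[500,-150,0]); print(l,x.round(3)); print(r.round(1).tolist())
E
```

```text
top [501.497 206.216  37.492]
[[0.2, 0.62], [-0.37, 0.43], [-0.3, -0.75], [0.51, -0.31]]
side [501.074 204.568   6.087]
[[-0.88, 0.89], [-0.73, -0.67], [0.66, -0.45], [0.97, 0.62]]
top [81.6, 103.0, 82.3, 102.5]
side [87.8, 104.0, 85.3, 106.1]
other [122.8, 101.4, 127.7, 102.4]
other [102.7, 121.6, 101.5, 128.3]
top [ 627.892 -170.36    37.779]
[[-0.3, 0.1], [0.4, 0.6], [-0.4, 0.2], [-0.7, -0.1], [0.2, -0.3], [0.2, 0.2], [-0.0, -0.1], [0.7, -0.8]]
side [ 6.28175e+02 -1.70723e+02  8.10000e-02]
[[-0.5, -0.4], [0.2, -0.4], [0.3, 0.4], [-1.1, 1.2], [0.7, 0.3], [0.4, -0.1], [-1.0, 0.3], [-0.2, -0.8], [0.7, -0.5]]
both [ 6.28065e+02 -1.70524e+02  8.00000e-02]
[[-0.1, 0.0], [0.5, 0.5], [-0.3, 0.2], [-0.6, -0.2], [0.3, -0.3], [0.2, 0.2], [0.0, -0.2], [0.8, -0.9], [-0.6, -0.5], [0.1, -0.5], [0.3, 0.4], [-1.2, 1.1], [0.6, 0.2], [0.3, -0.1], [-1.1, 0.2], [-0.2, -0.8], [0.6, -0.6]]
```

Both cameras agree: smallest strip has its bar at (501, 206) with yaw -0.205, and the stop is at (628, -170.5) with yaw 0.080. Next I'll compute the move to above the bar.

```bash
cat > mv.py <<'E'
from h import *
STRIP=(501.4,205.8,-0.204); FIX=(628.0,-170.5,0.080)
def Rt(yaw,pitch=0):
    # columns: tool y along +x of frame, z down; pitch>0 = nose down about frame +y
    c,s=np.cos(yaw),np.sin(yaw)
    f=np.array([[c,-s,0],[s,c,0],[0,0,1.]])@R.from_euler('y',pitch).as_matrix()
    X,Y,Z=f.T
    return np.column_stack([Y,X,-Z])
def rel(pos,Rm):
    o=telemetry.get_obs(); R0=R.from_rotvec(o["orientation"]).as_matrix()
    d=R0.T@(np.array(pos)-o["position"])/10; w=R.from_matrix(R0.T@Rm).as_rotvec(degrees=True)
    return d.round(2).tolist(),w.round(2).tolist()
def fx(x,y,z,F=FIX):
    c,s=np.cos(F[2]),np.sin(F[2]); return [F[0]+c*x-s*y,F[1]+s*x+c*y,25+z]
E
python3 - <<'E'
from mv import *
for z in(90,20,7): print(rel((STRIP[0],STRIP[1],z),Rt(STRIP[2])))
E
```

```text
([-40.26, -28.6, 14.07], [-0.11, 0.1, 81.99])
([-40.26, -28.59, 21.07], [-0.11, 0.1, 81.99])
([-40.26, -28.58, 22.37], [-0.11, 0.1, 81.99])
```

Call:
{"op": "send_rows", "data": {
  "series": [
    [-5,-3.6,1.5,0,0,10,0],
    [-10,-7.1,3.5,0,0,20,0],
    [-15,-10.7,5,0,0,30,0],
    [-20,-14.3,7,0,0,40,0],
    [-25,-17.8,9,0,0,50,0],
    [-30,-21.4,10.5,0,0,60,0],
    [-35,-25,12,0,0,70,0],
    [-38.5,-27.4,13.5,0,0,78,0],
    [-40.26,-28.6,14,-0.1,0.1,82,0],
    [-40.26,-28.6,14,-0.1,0.1,82,0],
    [-40.26,-28.6,14,-0.1,0.1,82,0],
    [-40.26,-28.6,14,-0.1,0.1,82,0]
  ]
}}

```text
t: 1.6
position: [500.4, 208.8, 91.1]
orientation: [-2.43, -1.989, -0.001]
contact_force: [0.5, 0.7, -0.4]
gripper_width: 85.4
```

```bash
python3 - <<'E'
from mv import *
for n in("side","top"):
    im,d=cams.grab_frame(n); x,y,w,h=(270,90,130,100) if n=="side" else (190,90,130,120)
    cv2.imwrite(f"pics/{n}1.png",cv2.resize(im[y:y+h,x:x+w,::-1],None,fx=5,fy=5,interpolation=cv2.INTER_CUBIC))
o=telemetry.get_obs();print(o["t"],o["qpos"],o["contact_force"])
for z in(20,7): print(rel((STRIP[0],STRIP[1],z),Rt(STRIP[2])))
E
```

```text
1.7 [-0.8588288   0.38162083  0.4566341   1.98732559 -0.22760292  0.82114409
 -0.47506894] [-0.02124396 -0.10260364 -0.46481286]
([-0.2, 0.11, 7.11], [-0.01, -0.06, 0.2])
([-0.21, 0.11, 8.41], [-0.01, -0.06, 0.2])
```

View pics/side1.png

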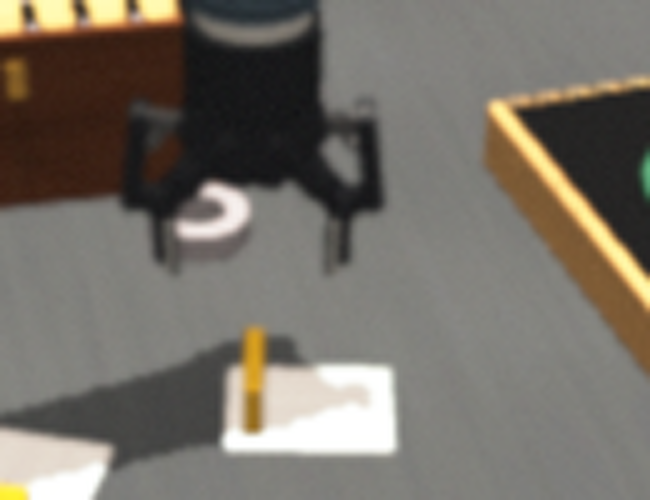

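View pics/top1.png

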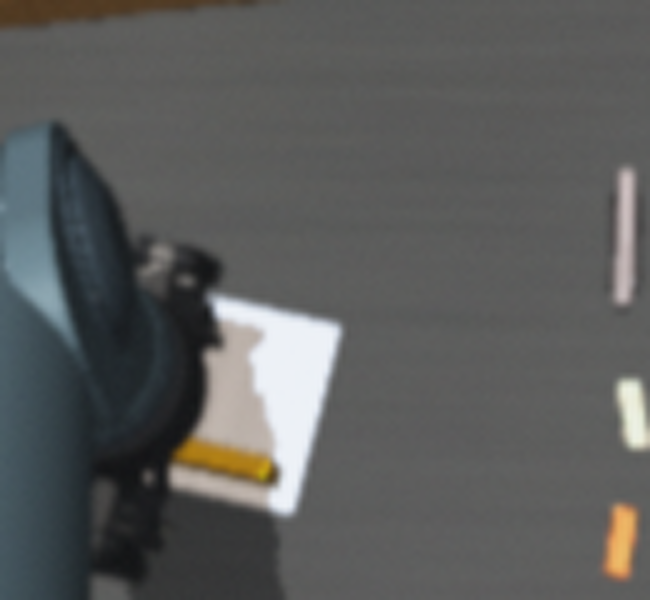

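The gripper is centred over the bar: fingers at x 165 and 340 in the side crop, bar at 253. I'll descend and close.

Call:
{"op": "send_rows", "data": {
  "series": [
    [-0.2,0.1,2.5,0,-0.06,0.2,0],
    [-0.2,0.1,5,0,-0.06,0.2,0],
    [-0.2,0.1,7,0,-0.06,0.2,0],
    [-0.2,0.1,8,0,-0.06,0.2,0],
    [-0.2,0.1,8.4,0,-0.06,0.2,0],
    [-0.2,0.1,8.4,0,-0.06,0.2,0.3],
    [-0.2,0.1,8.4,0,-0.06,0.2,0.6],
    [-0.2,0.1,8.4,0,-0.06,0.2,1],
    [-0.2,0.1,8.4,0,-0.06,0.2,1],
    [-0.2,0.1,8.4,0,-0.06,0.2,1],
    [-0.2,0.1,8.4,0,-0.06,0.2,1],
    [-0.2,0.1,8.4,0,-0.06,0.2,1]
  ],
  "squeeze": 60
}}

```text
t: 3.2
position: [501.7, 206.0, 7.6]
orientation: [-2.436, -1.984, -0.001]
contact_force: [-0.6, 0.1, 5.9]
gripper_width: 10.9
```

Call:
{"op": "send_rows", "data": {
  "series": [
    [0,0,-1,0,0,0,1],
    [0,0,-3,0,0,0,1],
    [0,0,-5.5,0,0,0,1],
    [0,0,-7.5,0,0,0,1],
    [0,0,-8,0,0,0,1],
    [0,0,-8,0,0,0,1]
  ]
}}

```text
t: 3.95
position: [501.6, 206.1, 87.9]
orientation: [-2.436, -1.984, -0.002]
contact_force: [0.1, 0.6, -3.0]
gripper_width: 11.4
```

```bash
python3 - <<'E'
from mv import *
for n in("side","top"):
    im,d=cams.grab_frame(n); x,y,w,h=(270,70,130,100) if n=="side" else (190,90,130,120)
    cv2.imwrite(f"pics/{n}2.png",cv2.resize(im[y:y+h,x:x+w,::-1],None,fx=5,fy=5,interpolation=cv2.INTER_CUBIC))
o=telemetry.get_obs();print(o["t"],o["position"],o["contact_force"],o["ft_torque"])
p=np.radians(4)
for z,x in((90,-160),(60,-142)): print(rel(fx(x,0,z),Rt(FIX[2])))
E
```

```text
4.05 [500.80854299 205.72972395  86.85589608] [ 0.06591339  0.4965559  -3.42658896] [0.00915561 0.06487324 0.01326868]
([-38.75, 4.71, -2.8], [-0.06, 0.02, -16.27])
([-38.25, 6.44, 0.2], [-0.06, 0.02, -16.27])
```

View pics/side2.png

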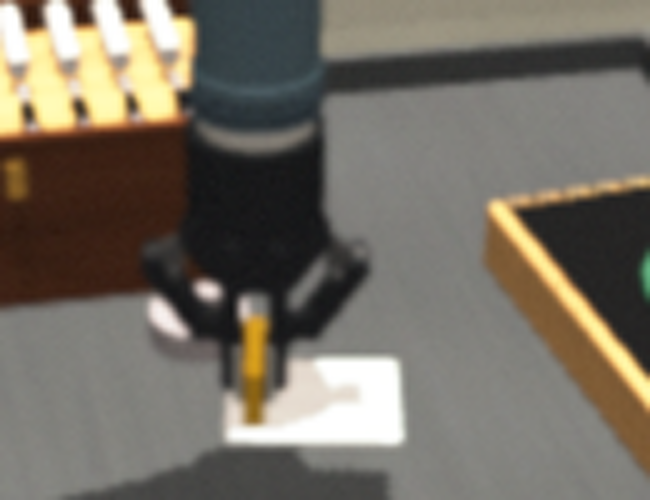

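View pics/top2.png

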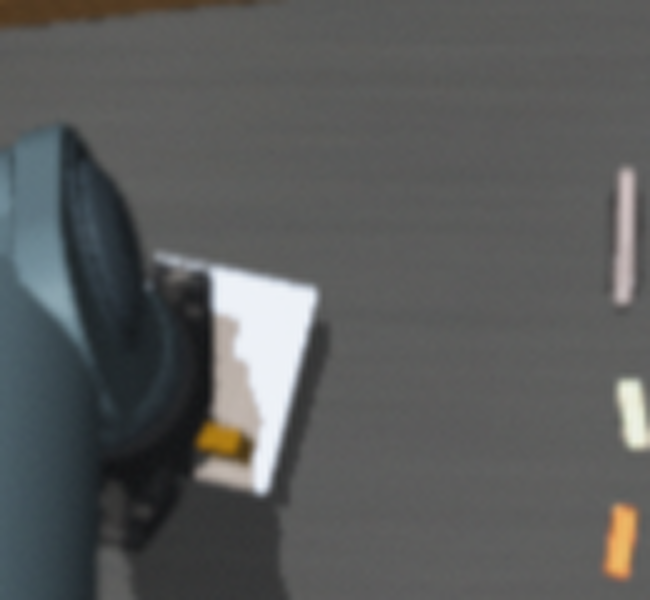

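Strip is held flat, with the bar between the fingers and a clear gap under the plate in both crops. The lift reads about 3.4 N. Now moving over the fixture.

Call:
{"op": "send_rows", "data": {
  "series": [
    [-3,0.4,-0.5,0,0,-1,1],
    [-8,1.2,-1,0,0,-3,1],
    [-13,2,-1,0,0,-5,1],
    [-18,2.8,-1,0,0,-7,1],
    [-23,3.6,-1,0,0,-9,1],
    [-28,4.4,-1,0,0,-11,1],
    [-33,5,-0.5,0,0,-13.5,1],
    [-36.5,5.4,0,0,0,-15.5,1],
    [-38.3,5.6,0.2,0,0,-16.3,1],
    [-38.4,5.6,0.2,0,0,-16.3,1],
    [-38.4,5.6,0.2,0,0,-16.3,1],
    [-38.4,5.6,0.2,0,0,-16.3,1]
  ]
}}

```text
t: 5.55
position: [478.2, -179.9, 84.8]
orientation: [-2.126, -2.311, 0.001]
contact_force: [-0.6, 0.2, -1.8]
gripper_width: 11.1
```

```bash
python3 - <<'E'
from mv import *
for n in("side","top"):
    im,d=cams.grab_frame(n); x,y,w,h=(300,190,150,115) if n=="side" else (335,100,100,120)
    cv2.imwrite(f"pics/{n}3.png",cv2.resize(im[y:y+h,x:x+w,::-1],None,fx=5,fy=5,interpolation=cv2.INTER_CUBIC))
o=telemetry.get_obs();print(o["t"],o["position"],o["orientation"],o["contact_force"])
E
```

```text
5.65 [ 478.28702698 -180.27630963   84.96787036] [-2.12686687e+00 -2.31083735e+00  8.36123381e-04] [-0.20486622 -0.23916853 -2.09353192]
```

View pics/side3.png

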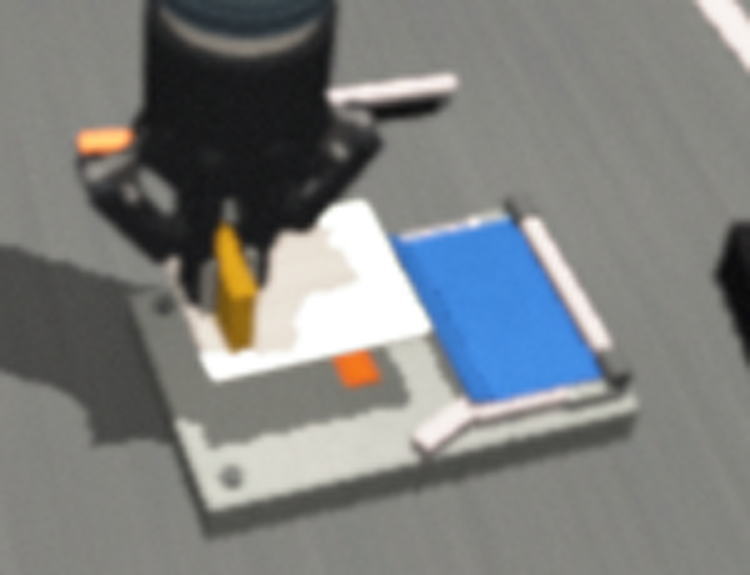

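View pics/top3.png

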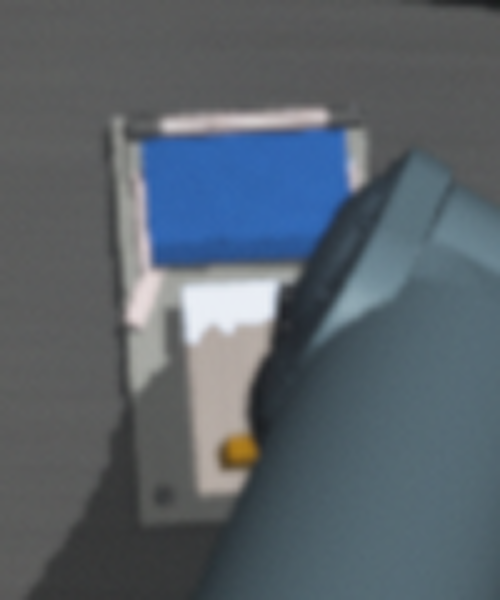

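The strip hovers behind the leaf, aligned with the fixture. Corners in the side crop: front-left (360,200), front-right (432,330), rear-right (213,380). In the top crop: front-left (182,287), rear-left (200,495). I'll measure the strip relative to the tool.

```bash
python3 - <<'E'
from fit import *; from mv import *
o=telemetry.get_obs(); z=o["position"][2]-7.6+4
S=[("side",up(a,(300,190),5),b) for a,b in[((362,199),(84,40,z)),((432,331),(84,-40,z)),((213,381),(-16,-40,z))]]
T=[("top",up(a,(335,100),5),b) for a,b in[((182,286),(84,40,z)),((200,496),(-16,40,z))]]
for l,ob in(("side",S),("top",T),("both",S+T)):
    x,r=fit(ob,[478,-180,0.08]); print(l,x.round(3),r.round(1).tolist())
    d=x[:2]-o["position"][:2]; c,s=np.cos(.08),np.sin(.08); print(" offset in strip frame x,y",c*d[0]+s*d[1],-s*d[0]+c*d[1])
p=np.radians(4)
E
```

```text
side [ 4.77721e+02 -1.81314e+02  9.20000e-02] [[0.1, 0.7], [-0.4, -0.3], [0.4, -0.2]]
 offset in strip frame x,y -0.6469885080034762 -0.9893688319214519
top [ 4.77852e+02 -1.80202e+02  8.90000e-02] [[0.0, 0.3], [-0.0, -0.3]]
 offset in strip frame x,y -0.4277934568672609 0.10863630926884021
both [ 4.77858e+02 -1.80662e+02  9.00000e-02] [[0.1, 0.6], [-0.5, -0.5], [0.3, -0.4], [0.2, 0.3], [0.2, -0.2]]
 offset in strip frame x,y -0.45821988092351607 -0.3506200404067211
```

```bash
cat >> mv.py <<'E'
def tcp(ex,ey,ez,pdeg,F=FIX,off=(-83.6,0.3,7.6)):
    p=np.radians(pdeg); M=Rt(F[2],p); fr=np.column_stack([M[:,1],M[:,0],-M[:,2]])
    return np.array(fx(ex,ey,ez,F))+fr@np.array(off),M
def edge(off=(-83.6,0.3,7.6),F=FIX):
    o=telemetry.get_obs(); M=R.from_rotvec(o["orientation"]).as_matrix(); fr=np.column_stack([M[:,1],M[:,0],-M[:,2]])
    e=o["position"]-fr@np.array(off); c,s=np.cos(F[2]),np.sin(F[2]); d=e-np.array([F[0],F[1],25])
    x=fr[:,0]
    print("t",round(o["t"],2),"edge est",np.round([c*d[0]+s*d[1],-s*d[0]+c*d[1],d[2]],1),"pitch",round(np.degrees(-np.arcsin(x[2])),2),"yaw",round(np.degrees(np.arctan2(x[1],x[0])-F[2]),2),"roll",round(np.degrees(np.arcsin(fr[2,1])),2),"F",o["contact_force"].round(1),"T",o["ft_torque"].round(2),"w",round(o["gripper_width"],1))
E
python3 - <<'E'
from mv import *
edge()
for e in[(-64,0,25,4),(-62,0,12,4),(-56,0,6,4),(-46,0,4,4),(-35,0,2.5,4),(-25,0,2.5,4)]: print(e,rel(*tcp(*e)))
E
```

```text
t 5.65 edge est [-66.4   2.2  52.3] pitch 0.06 yaw 0.16 roll 0.02 F [-0.2 -0.2 -2.1] T [-0.02  0.06 -0.03] w 11.5
(-64, 0, 25, 4) ([-0.19, 0.32, 2.16], [3.94, -0.01, 0.16])
(-62, 0, 12, 4) ([-0.19, 0.52, 3.45], [3.94, -0.01, 0.16])
(-56, 0, 6, 4) ([-0.2, 1.12, 4.05], [3.94, -0.01, 0.16])
(-46, 0, 4, 4) ([-0.2, 2.12, 4.25], [3.94, -0.01, 0.16])
(-35, 0, 2.5, 4) ([-0.2, 3.22, 4.4], [3.94, -0.01, 0.16])
(-25, 0, 2.5, 4) ([-0.21, 4.22, 4.4], [3.94, -0.01, 0.16])
```

Call:
{"op": "send_rows", "data": {
  "series": [
    [-0.1,0.15,0.8,2,0,0.2,1],
    [-0.2,0.32,2.0,3.9,0,0.2,1],
    [-0.2,0.5,3.0,3.9,0,0.2,1],
    [-0.2,0.6,3.5,3.9,0,0.2,1],
    [-0.2,0.9,3.9,3.9,0,0.2,1],
    [-0.2,1.1,4.05,3.9,0,0.2,1],
    [-0.2,1.1,4.05,3.9,0,0.2,1],
    [-0.2,1.1,4.05,3.9,0,0.2,1]
  ]
}}

```text
t: 6.65
position: [489.5, -181.5, 44.8]
orientation: [-2.099, -2.273, 0.078]
contact_force: [-0.4, -0.0, -2.2]
gripper_width: 11.3
```

```bash
python3 - <<'E'
from mv import *
for n in("side","top"):
    im,d=cams.grab_frame(n); x,y,w,h=(300,190,150,115) if n=="side" else (335,100,100,120)
    cv2.imwrite(f"pics/{n}4.png",cv2.resize(im[y:y+h,x:x+w,::-1],None,fx=5,fy=5,interpolation=cv2.INTER_CUBIC))
edge()
for e in[(-56,0,6,4),(-46,0,4,4),(-35,0,2.5,4),(-25,0,2.5,4),(-15,0,2,4),(-8,0,2,4)]: print(e,rel(*tcp(*e)))
E
```

```text
t 6.75 edge est [-56.1  -0.2   6.4] pitch 3.94 yaw -0.04 roll 0.01 F [ 0.3  0.1 -2.1] T [ 0.03 -0.07 -0.  ] w 11.1
(-56, 0, 6, 4) ([0.01, 0.02, 0.03], [0.06, -0.01, -0.04])
(-46, 0, 4, 4) ([0.02, 1.03, 0.16], [0.06, -0.01, -0.04])
(-35, 0, 2.5, 4) ([0.02, 2.14, 0.23], [0.06, -0.01, -0.04])
(-25, 0, 2.5, 4) ([0.02, 3.13, 0.16], [0.06, -0.01, -0.04])
(-15, 0, 2, 4) ([0.02, 4.13, 0.14], [0.06, -0.01, -0.04])
(-8, 0, 2, 4) ([0.02, 4.83, 0.1], [0.06, -0.01, -0.04])
```

View pics/side4.png

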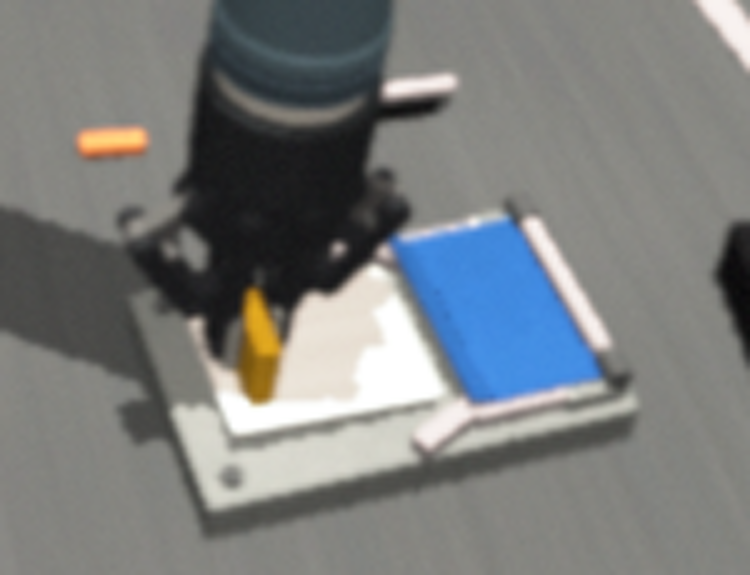

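View pics/top4.png

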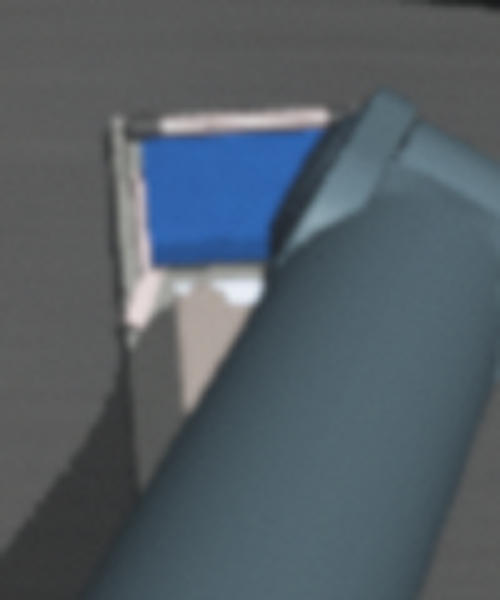

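The front edge sits just short of the lip: side crop edge from (385,265) to (450,395), below the lip line. Force shows only the strip's weight. Advancing slowly.

Call:
{"op": "send_rows", "data": {
  "series": [
    [0,0.5,0.1,0.1,0,0,1],
    [0,1.0,0.16,0.1,0,0,1],
    [0,1.5,0.2,0.1,0,0,1],
    [0,2.0,0.24,0.1,0,0,1],
    [0,2.5,0.24,0.1,0,0,1],
    [0,3.0,0.2,0.1,0,0,1],
    [0,3.0,0.2,0.1,0,0,1]
  ]
}}

```text
t: 7.62
position: [519.8, -179.0, 40.7]
orientation: [-2.098, -2.273, 0.079]
contact_force: [-0.2, 1.1, -2.6]
gripper_width: 11.4
```

```bash
python3 - <<'E'
from mv import *
for n in("side",):
    im,d=cams.grab_frame(n); x,y,w,h=(300,190,150,115) if n=="side" else (335,100,100,120)
    cv2.imwrite(f"pics/{n}5.png",cv2.resize(im[y:y+h,x:x+w,::-1],None,fx=5,fy=5,interpolation=cv2.INTER_CUBIC))
edge()
for e in[(-25,0,2,4),(-15,0,2,4),(-8,0,2,4),(-4,0,2,4),(0,0,2,4),(4,0,2,4)]: print(e,rel(*tcp(*e)))
E
```

```text
t 7.67 edge est [-26.2  -0.2   2.2] pitch 4.04 yaw -0.03 roll 0.01 F [-0.2  0.1 -2. ] T [ 0.   -0.09 -0.01] w 11.3
(-25, 0, 2, 4) ([0.01, 0.12, 0.02], [-0.04, -0.01, -0.03])
(-15, 0, 2, 4) ([0.01, 1.11, -0.05], [-0.04, -0.01, -0.03])
(-8, 0, 2, 4) ([0.01, 1.81, -0.1], [-0.04, -0.01, -0.03])
(-4, 0, 2, 4) ([0.01, 2.21, -0.13], [-0.04, -0.01, -0.03])
(0, 0, 2, 4) ([0.01, 2.61, -0.16], [-0.04, -0.01, -0.03])
(4, 0, 2, 4) ([0.01, 3.01, -0.19], [-0.04, -0.01, -0.03])
```

View pics/side5.png

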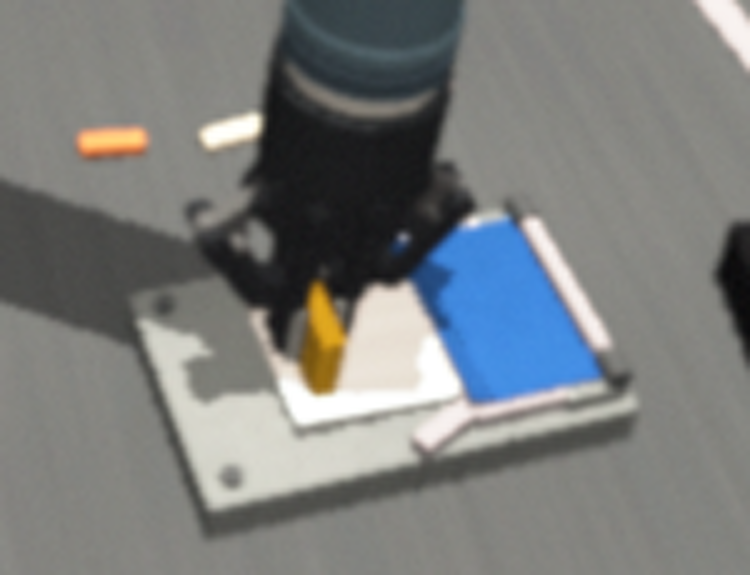

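The edge is under the leaf, and the leaf's outline hasn't changed: right end still at (475,400). No contact force. Continuing to the stop.

Call:
{"op": "send_rows", "data": {
  "series": [
    [0,0.5,0,0,0,0,1],
    [0,1.0,-0.04,0,0,0,1],
    [0,1.5,-0.08,0,0,0,1],
    [0,1.9,-0.1,0,0,0,1],
    [0,2.2,-0.13,0,0,0,1],
    [0,2.4,-0.15,0,0,0,1],
    [0,2.6,-0.16,0,0,0,1],
    [0,2.7,-0.17,0,0,0,1],
    [0,2.7,-0.17,0,0,0,1]
  ]
}}

```text
t: 8.8
position: [545.3, -177.0, 40.2]
orientation: [-2.098, -2.27, 0.082]
contact_force: [-1.5, -0.7, -1.3]
gripper_width: 10.9
```

```bash
python3 - <<'E'
from mv import *
edge()
E
```

```text
t 8.8 edge est [-0.2 -0.3  1.6] pitch 4.14 yaw -0.05 roll 0.03 F [-1.5 -0.7 -1.3] T [-0.02  0.34  0.08] w 10.9
```

Edge is estimated at -0.2 mm with contact just starting. I'll push a little farther to confirm the stop.

Call:
{"op": "send_rows", "data": {
  "series": [
    [0,0.1,0,0,0,0,1],
    [0,0.2,0,0,0,0,1],
    [0,0.3,0,0,0,0,1],
    [0,0.3,0,0,0,0,1]
  ]
}}

```text
t: 9.3
position: [545.4, -177.1, 39.5]
orientation: [-2.095, -2.266, 0.086]
contact_force: [-6.0, 0.3, 0.8]
gripper_width: 11.3
```

```bash
python3 - <<'E'
from mv import *
for n in("side",):
    im,d=cams.grab_frame(n); x,y,w,h=(300,190,150,115) if n=="side" else (335,100,100,120)
    cv2.imwrite(f"pics/{n}6.png",cv2.resize(im[y:y+h,x:x+w,::-1],None,fx=5,fy=5,interpolation=cv2.INTER_CUBIC))
edge()
E
```

```text
t 9.35 edge est [-0.1 -0.4  0.4] pitch 4.46 yaw -0.08 roll 0.1 F [-6.  -0.4  1.7] T [0.01 1.21 0.11] w 11.4
```

View pics/side6.png

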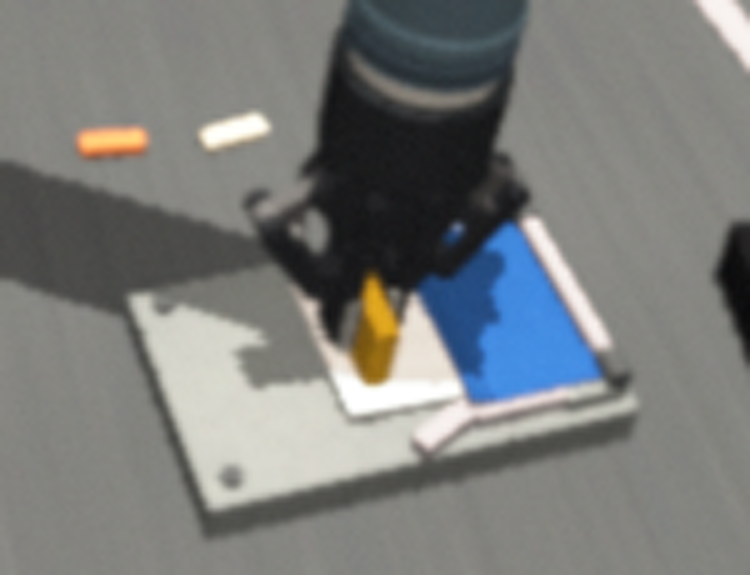

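The strip is home: the commanded 3 mm gave no travel and a 6 N push. Next I'll rotate it flat about the front edge and press down.

```bash
python3 - <<'E'
from mv import *
for e in[(.5,-.2,0.5,3),(.5,-.2,0.3,2),(.5,-.2,0,1),(.5,-.2,0,0),(.5,-.2,-2,0),(.5,-.2,-4,0),(.5,-.2,-6,0)]: print(e,rel(*tcp(*e)))
E
```

```text
(0.5, -0.2, 0.5, 3) ([0.01, 0.05, 0.2], [-1.46, -0.11, -0.08])
(0.5, -0.2, 0.3, 2) ([0.01, 0.04, 0.37], [-2.46, -0.11, -0.08])
(0.5, -0.2, 0, 1) ([0.01, 0.04, 0.54], [-3.46, -0.11, -0.09])
(0.5, -0.2, 0, 0) ([0.01, 0.03, 0.69], [-4.46, -0.11, -0.09])
(0.5, -0.2, -2, 0) ([0.01, 0.05, 0.89], [-4.46, -0.11, -0.09])
(0.5, -0.2, -4, 0) ([0.01, 0.07, 1.09], [-4.46, -0.11, -0.09])
(0.5, -0.2, -6, 0) ([0.01, 0.08, 1.29], [-4.46, -0.11, -0.09])
```

Call:
{"op": "send_rows", "data": {
  "series": [
    [0,0.1,0.1,-0.7,-0.1,-0.1,1],
    [0,0.1,0.2,-1.5,-0.1,-0.1,1],
    [0,0.1,0.37,-2.5,-0.1,-0.1,1],
    [0,0.1,0.54,-3.5,-0.1,-0.1,1],
    [0,0.1,0.69,-4.5,-0.1,-0.1,1],
    [0,0.1,0.89,-4.5,-0.1,-0.1,1],
    [0,0.1,0.89,-4.5,-0.1,-0.1,1],
    [0,0.1,0.89,-4.5,-0.1,-0.1,1]
  ]
}}

```text
t: 10.35
position: [544.8, -177.3, 32.5]
orientation: [-2.13, -2.306, -0.002]
contact_force: [-9.2, 1.7, 14.4]
gripper_width: 11.2
```

```bash
python3 - <<'E'
from mv import *
edge()
E
```

```text
t 10.35 edge est [ 0.1 -0.4 -0.1] pitch 0.03 yaw -0.04 roll 0.13 F [-9.2  1.7 14.4] T [ 0.26  1.99 -0.02] w 11.2
```

Call:
{"op": "send_rows", "data": {
  "series": [
    [0,0,0.15,0,0,0,1],
    [0,0,0.3,0,0,0,1],
    [0,0,0.3,0,0,0,1],
    [0,0,0.3,0,0,0,1],
    [0,0,0.3,0,0,0,1]
  ]
}}

```text
t: 10.98
position: [544.8, -177.2, 32.6]
orientation: [-2.129, -2.305, -0.005]
contact_force: [-11.0, 2.9, 19.2]
gripper_width: 11.2
```

```bash
python3 - <<'E'
from fit import *; from mv import *
for n in("side","top"):
    im,d=cams.grab_frame(n); x,y,w,h=(300,190,150,115) if n=="side" else (335,100,100,120)
    cv2.imwrite(f"pics/{n}7.png",cv2.resize(im[y:y+h,x:x+w,::-1],None,fx=5,fy=5,interpolation=cv2.INTER_CUBIC))
edge()
for p in[(-100,-40,4),(-100,-40,8),(-46,-52,19),(-46,-52,26)]:
    u=proj(C["side"],fx(*p)); print(p,((u-[300,190]+.5)*5-.5).round(1))
E
```

```text
t 11.07 edge est [ 0.1 -0.4 -0.1] pitch 0.02 yaw -0.04 roll 0.27 F [-11.1   2.5  19. ] T [0.36 2.13 0.04] w 11.3
(-100, -40, 4) [349.1 423. ]
(-100, -40, 8) [349.9 417.6]
(-46, -52, 19) [473.7 397.1]
(-46, -52, 26) [475.8 387.4]
```

View pics/side7.png

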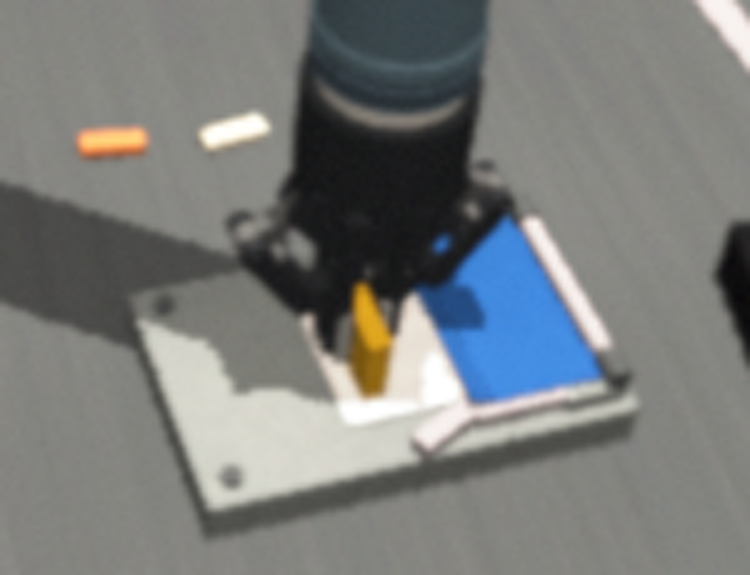

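View pics/top7.png

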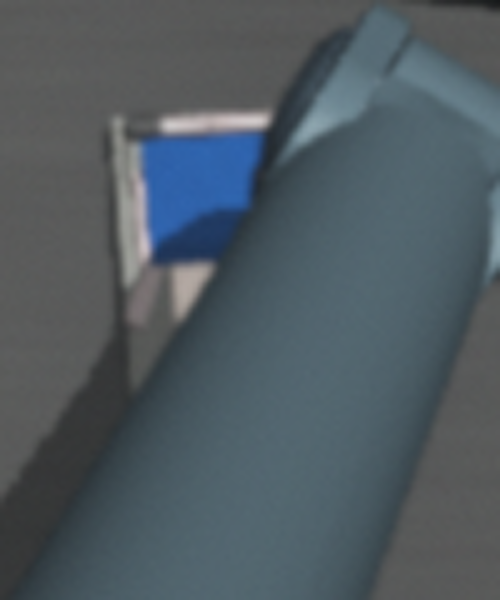

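Pressing harder (14 to 19 N) moved nothing, so the strip is flush. Rear-right plate corner is at (345,424) against a predicted flat, home position of (349,423). The leaf's corner at (474,400) fits its rest position of (474,397). Handing in.

```bash
python3 - <<'E'
from mv import *
job.finish_job(); edge()
E
```

```text
the job is handed in; nothing more can be done
the job is handed in; nothing more can be done
```

I picked up the smallest strip by its yellow bar, carried it to the fixture tilted 4° nose-down, and slid its front edge under the leaf to the stop. I then laid it flat and handed the job in with the fingers still gripping it and pressing down. The hand-in gives no verdict.

**Last checks before hand-in, at t ≈ 11 s of the 38 s allowed:**
- **Edge position:** from the tool pose, the edge is about 0.1 mm past the stop, 0.4 mm off the centre line and 0.1 mm below nominal bed height. The camera calibration is only good to about 2 mm.
- **At the stop:** it carried about 11 N of push with no further travel.
- **Flatness:** tilt is about 0.02° in pitch and 0.27° in roll, against the 1.4° allowed.
- **Pressing:** the tool read 19 N upward. Raising it from 14 to 19 N moved nothing, so the pad should be flush; I couldn't see the pad under the strip.
- **Leaf:** it appeared at rest in every picture.
- **Other things:** the path stayed clear of them, and the slips in view had not moved. I did not measure the others again at the end.

One small disagreement: the strip's rear corner was about 1 mm farther back in the side picture than predicted. That is within the picture's accuracy and the 4 mm tolerance. My final reading after hand-in was refused, so the figures above are from just before it.

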